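# Lock back the follower of the empty cassette feeder

## Robot

A 6-joint arm with a two-finger parallel gripper is mounted at the origin on the work surface. World frame = base frame: x ahead of the robot, y to its left, z up, the work surface at z = 0. Lengths are in m, angles in degrees, forces in N, time in s.
With the tool pointing down it reaches from about 0.4 to 0.825 m from the base axis. Payload 7 kg.
Tool frame: the origin (TCP) lies at the very end of the fingers, on their centre line; the grasp point (between the pads) lies 19 mm behind it (r.grasp_offset is the z of the grasp point in the tool frame, in m); z points along the fingers, y is the direction in which the jaws open and shut (so a half turn about z gives the same grasp; the last joint's range is limited). The gripper opens to 88 mm and grips with 3 to 60 N. Pads are 19 mm wide; open, the fingers measure 130 mm over their backs; the gripper's body (78 mm by 193 mm) begins 47 mm behind the grasp point.
Start: joints at [-59.639, 20.546, 0.682, 0, -70.136, -16.507], TCP at [0.162, -0.655, 0.227] pointing down, gripper open.
Joint ranges: [-176.03, 176.03], [-82.01, 121.73], [-58.28, 71.71], [-173.87, 95.51], [-174.79, -0.11], [-173.66, 173.66]. Speed limits (degrees/s): [136.94, 136.94, 172.46, 180, 180, 180].

## Interface

Orientations are given as [roll, pitch, yaw] about the fixed x, y, z axes, in that order (R = Rz(yaw) Ry(pitch) Rx(roll)).
In Python, from plant import r gives the robot as it stands.
- The arm moves only by the tool carry_out, never from a script. Its argument "plan" is a list of rows, each a list of 6 numbers: the shift along the world's x, y, z in m, then the turn, a rotation vector about the world's x, y, z in rad. In form: [[tx, ty, tz, wx, wy, wz], ...]. A call has 1 to 12 rows; each row shifts and turns the pose as measured when the row begins; what a row does not reach is not made up. A row lasts 1/12 s, in which the tool goes at most 41.7 mm and 7.16 degrees, less where a joint would pass 70% of its speed; a pose out of reach is approached as far as the arm can. A call with a gripper value outside its range is refused whole. "fingers" is the closure, from -1 (fully open) to 1 (shut), set as the call begins (left out, the last holds). The fingers move at their own pace and stop on an object; "force" is the grip in N (left out, the last holds). Time passes only in rows, so rows that do not move let the fingers close. It gives the time, the measured TCP pose, the force and the opening at its end, in the units of the state.
- r.get_state(): the state, without advancing time (a new reading comes with each control period).
- r.capture(name): name is "scene" or "top"; returns the picture (420x560x3 uint8, red, green, blue); there is no depth.
- r.camera_model(name): a dict with "fov_y" (degrees; the focal length in pixels is half the picture's height over the tangent of half this angle, whatever the lens; pixels are square), "cx", "cy" (the principal point, pixels), "R" (3x3) and "t" (3): a world point X has camera coordinates R X + t. Camera axes: x right, y down, z forward; pixel columns grow to the right and rows downward; lengths in m; the calibration is good to about 2 mm. A picture is of the moment at which its call begins. camera_model takes no time and is no camera call.
- r.close_job(): hands the job in, once; it reports no verdict.
The state is a dict: "time_s": time; "joints": joint angles; "qd": joint speeds; "joint_torque": joint torques, N m; "tcp_pos": TCP position; "eef_rot": TCP orientation; "contact_force": force on the tool from outside, world axes, zero at the start; "moment": the same for the moment, N m; "gripper_width": finger opening in m.
Only numpy, scipy, OpenCV 4.12 (cv2) and the standard library are available. Lean on these libraries where they do the work, as an engineer would, in place of code of your own. Each camera call takes 0.05 s, during which the arm holds its last target.

## Task

One of the two tissue-cassette feeders is empty; get it ready for refilling. With the fingertips, push the blue tab of its sprung follower back along the channel until it has gone past the stop pin, then let it go, so that it springs back against the pin and stays locked there. Only push it, do not grip or force it, and leave the loaded feeder's follower, the loose cassettes, the specimen pot and the dissecting handle alone.

Things in the scene. Friction and masses are not known exactly. Their poses are not given: they have to be found in the camera images.
- feeder_empty: the empty feeder, screwed down: grey base plate 190 x 104 x 8 mm under an open aluminium channel, 46 mm wide inside, walls up to 32 mm above the work surface. Origin on the work surface, on the channel's middle line; x runs along the channel from the outlet (-x) to the closed rear end (+x). Base plate: x -100 to +90, y -48 to +56 mm. The follower is pushed along +x
- empty_tab (a point): middle of the front face of the blue tab on the empty feeder's follower, 62 mm above the work surface, moving with it; axes as the feeder's. The tab is an upright plate 36 mm wide across the channel, 5 mm thick, 39 to 81 mm above the work surface. The face to push looks along the feeder's -x; nothing stands in front of it above 39 mm
- empty_follower (a joint): travel of the empty feeder's follower along +x, in m: 0 home, 0.108 rear end stop. A spring draws it home with 6 to 8 N; riding under the pin, from 0.054 to 0.084, adds up to 3 N. Beyond 0.087 the pin has dropped behind it: let go there, it springs back onto the pin and stays locked at about 0.085. Let go earlier, it runs home
- empty_pin (a joint): lift of the empty feeder's sprung stop pin, in m: 0 when down, up to about 0.0085 while the follower rides under it. It works by itself and need not be touched
- feeder_loaded: the loaded feeder, the same model, screwed down; its channel holds a row of eight pink and cream cassettes standing on edge, tops 39 mm above the work surface. Origin and axes as for the empty one
- loaded_tab (a point): the middle of the tab's front face on the loaded feeder's follower, which stands behind the row of cassettes; same shape and height as the other tab. Leave it alone
- loaded_follower (a joint): travel of the loaded feeder's follower away from its row of cassettes, in m: 0 resting on the row. Must stay there
- cassette_pink: loose pink tissue cassette lying flat, 40 x 28 x 6 mm, long side along its x, origin at the centre of its underside. Leave it where it lies
- cassette_yellow: loose yellow tissue cassette lying flat, 40 x 28 x 6 mm, long side along its x, origin at the centre of its underside. Leave it where it lies
- specimen_pot: loose clear specimen pot with a yellow lid, 44 mm across, 62 mm tall, origin at the centre of its underside. Leave it where it stands
- dissecting_handle: loose dissecting handle, 158 mm long along its x, 7 mm thick, navy flat grip and steel shank, lying on the teal mat; origin on its underside near the front of the grip. Leave it where it lies
- empty_knob (a point): top of the black knob of the empty feeder's stop pin, 70 mm above the work surface (78 while lifted), 36 mm to the +y side of the channel's middle line; knob 19 mm across, on a dark steel bracket 22 mm long. Need not be touched
Not all that is in view belongs to the job. Leave any green look-alike of the feeder_loaded alone.

How it is judged:
By the outcome, as a careful person would: the job done as asked, in the order asked, and still so for the second after the job is handed in, with the robot touching nothing.
It also fails if it takes over 35 s, if anything falls off the work surface, if the arm or the gripper's body presses on something with over 40 N, if the wrist force passes 120 N, or if a joint passes its speed limit or range.

## Working session

There is one attempt and no reset: what is moved stays moved. The work goes in short steps, Python scripts to look and compute and a tool call to move; the robot and the scene stay as the last step left them, time stands still between calls to the robot, and variables do not carry over. Pictures are saved under pics/ and viewed, and the job is handed in when it is done.

Besides the shell and the picture viewer there is one more tool, called after ">>>" as a command line: name --pt "numbers of a row" for each row, then --argument value for the rest. carry_out: Moves the arm, as the interface text tells. Its arguments: {"type":"object","properties":{"plan":{"type":"array"},"fingers":{"type":"number"},"force":{"type":"number"}},"required":["plan"]}

```bash
mkdir -p pics
python3 - <<'E'
from plant import r
import cv2,json
for n in("scene","top"):
    cv2.imwrite(f"pics/{n}0.png",r.capture(n)[:,:,::-1])
    m=r.camera_model(n);print(n,m)
print(r.get_state())
E
```

```text
scene {'fov_y': 50.30050511588277, 'cx': 284.93567840127685, 'cy': 209.8533528674296, 'R': array([[ 8.03157644e-01,  5.95766243e-01, -6.19071333e-04],
       [ 4.60804027e-01, -6.21871873e-01, -6.33194300e-01],
       [-3.77620772e-01,  5.08269571e-01, -7.73992633e-01]]), 't': array([-0.34147016, -0.25069865,  1.28797725])}
top {'fov_y': 56.450493219708086, 'cx': 279.9959113644894, 'cy': 211.88450059993525, 'R': array([[ 0.01849315, -0.99900011, -0.04070371],
       [-0.9885995 , -0.01218589, -0.15007507],
       [ 0.149429  ,  0.04301503, -0.98783636]]), 't': array([-0.10143185,  0.51609878,  0.75713386])}
{'time_s': 0.1, 'joints': array([-5.96385870e+01,  2.05870343e+01,  6.41077987e-01, -1.70163282e-02,
       -7.01363972e+01, -1.65074822e+01]), 'qd': array([ 0.0779512 , -0.1553028 ,  0.07168638,  0.08957652,  0.0577234 ,
       -0.01867443]), 'joint_torque': array([-6.90036304e-04, -5.84159982e+01,  2.93753707e+01,  7.01567486e+00,
        1.02240464e-02, -6.05312903e-05]), 'tcp_pos': array([ 0.16150663, -0.65495948,  0.22573761]), 'eef_rot': array([ 1.79916495e+02, -8.06387632e-03, -1.66151857e+02]), 'contact_force': array([ 0.37225396,  0.26114756, -1.25943999]), 'moment': array([ 0.0473395 ,  0.0056357 , -0.03039154]), 'gripper_width': 0.08759299506208831}
```

View pics/scene0.png

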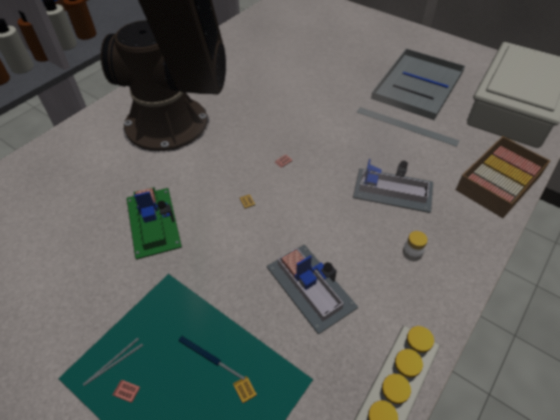

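View pics/top0.png

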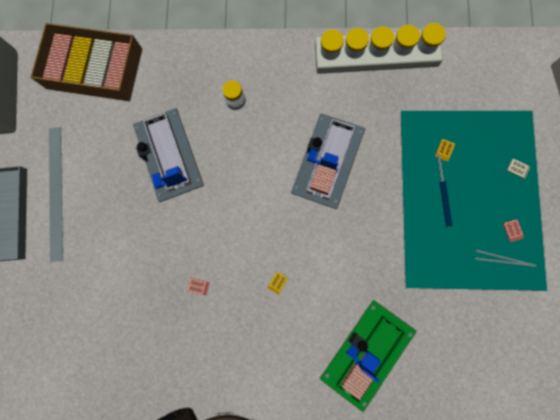

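```bash
cat > h.py <<'E'
import numpy as np
from plant import r
def cam(n):
    m=r.camera_model(n); f=210/np.tan(np.radians(m["fov_y"]/2)); return m,f
def ray(n,u,v):
    m,f=cam(n); d=m["R"].T@np.array([(u-m["cx"])/f,(v-m["cy"])/f,1]); return -m["R"].T@m["t"],d
def plane(n,u,v,z):
    o,d=ray(n,u,v); return o+d*(z-o[2])/d[2]
def proj(n,X):
    m,f=cam(n); c=m["R"]@np.array(X)+m["t"]; return f*c[0]/c[2]+m["cx"],f*c[1]/c[2]+m["cy"]
E
python3 - <<'E'
import cv2
a=cv2.imread("pics/top0.png")[100:212,115:225]; b=cv2.imread("pics/scene0.png")[140:220,340:450]
cv2.imwrite("pics/tc.png",cv2.resize(a,None,fx=5,fy=5,interpolation=cv2.INTER_CUBIC))
cv2.imwrite("pics/sc.png",cv2.resize(b,None,fx=6,fy=6,interpolation=cv2.INTER_CUBIC))
E
```

```text
(no output)
```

View pics/tc.png

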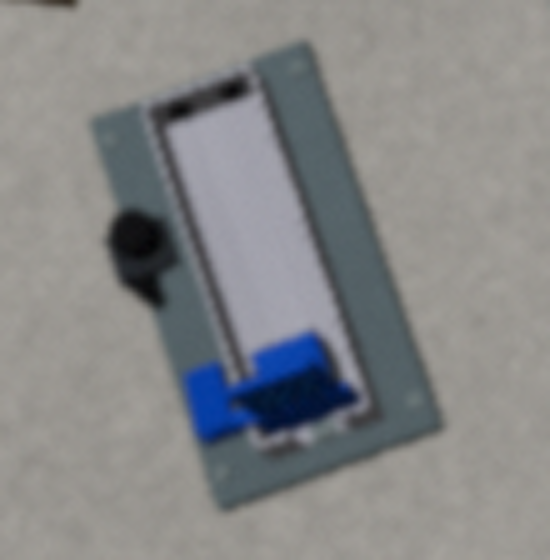

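View pics/sc.png

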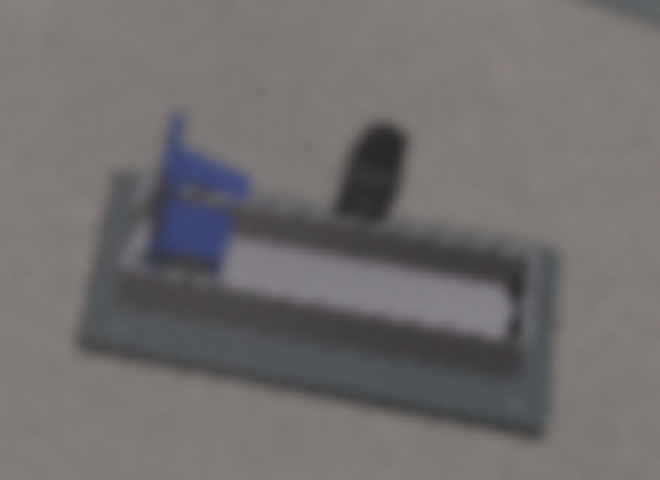

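Run:
```python
from h import *
import numpy as np,cv2
def T(n,x,y,s,ox,oy,z): return plane(n,(x+.5)/s-.5+ox,(y+.5)/s-.5+oy,z)
# order: (+x,+y),( +x,-y),(-x,-y),(-x,+y)
L=np.array([[90,56],[90,-48],[-100,-48],[-100,56]])/1000.
P=[T("top",*p,5,115,100,.008) for p in [(93,120),(308,40),(441,428),(225,510)]]
Q=[T("scene",*p,6,340,140,.008) for p in [(555,245),(545,435),(80,348),(115,172)]]
for S in(P,Q):
    S=np.array(S)[:,:2]; print(S.round(4), [np.linalg.norm(S[i]-S[i-1]).round(4) for i in range(4)])
    A=[];b=[]
    a0=L-L.mean(0);s0=S-S.mean(0)
    th=np.arctan2((a0[:,0]*s0[:,1]-a0[:,1]*s0[:,0]).sum(),(a0*s0).sum())
    R=np.array([[np.cos(th),-np.sin(th)],[np.sin(th),np.cos(th)]]);t=S.mean(0)-R@L.mean(0)
    print("yaw",np.degrees(th),"origin",t, "res",np.abs(L@R.T+t-S).max())
    for nm,(px,py,s,ox,oy) in {"top":(0,0,5,115,100),"scene":(0,0,6,340,140)}.items():
        pass
    print("dir",R[:,0])
# tab top corners in top view; tab top edge: (232,393)-(310,375?)...
print(r.get_state()["tcp_pos"])
# tab top edge in top crop front (238,398)->(357,402)? ambiguous; ray pts at z=.081
for p in [(232,393),(310,375),(357,402),(247,430),(355,400)]: print(p,T("top",*p,5,115,100,.081).round(4),T("top",*p,5,115,100,.039).round(4))
for p in [(178,112),(165,130),(155,262)]: print(p,T("scene",*p,6,340,140,.081).round(4))
```

```text
[[0.7157 0.2368]
 [0.7531 0.1426]
 [0.5778 0.0745]
 [0.5411 0.1661]] [np.float64(0.1884), np.float64(0.1014), np.float64(0.188), np.float64(0.0986)]
yaw 21.663269283615687 origin [0.65302232 0.15310588] res 0.0029227258392867106
dir [0.92936941 0.36915104]
[[0.7133 0.2372]
 [0.7543 0.1391]
 [0.582  0.0684]
 [0.542  0.1639]] [np.float64(0.1863), np.float64(0.1063), np.float64(0.1863), np.float64(0.1036)]
yaw 22.731784570292596 origin [0.65407358 0.15038685] res 0.0021329493757312745
dir [0.92232387 0.38641776]
[ 0.16150663 -0.65495948  0.22573761]
(232, 393) [0.575 0.14  0.081] [0.585  0.1551 0.039 ]
(310, 375) [0.5825 0.1094 0.081 ] [0.5929 0.1228 0.039 ]
(357, 402) [0.5718 0.0901 0.081 ] [0.5816 0.1024 0.039 ]
(247, 430) [0.5602 0.133  0.081 ] [0.5694 0.1478 0.039 ]
(355, 400) [0.5726 0.0909 0.081 ] [0.5825 0.1033 0.039 ]
(178, 112) [0.5745 0.1404 0.081 ]
(165, 130) [0.5754 0.1283 0.081 ]
(155, 262) [0.6084 0.0635 0.081 ]
```

>>> carry_out --pt "0.014 0.012 0 0 0 0" --pt "0.028 0.025 0 0 0 0" --pt "0.03 0.027 0 0 0 0" --pt "0.03 0.027 0 0 0 0" --pt "0.03 0.027 0 0 0 0" --pt "0.03 0.027 0 0 0 0" --pt "0.03 0.027 0 0 0 0" --pt "0.03 0.027 0 0 0 0" --pt "0.03 0.027 0 0 0 0" --pt "0.03 0.027 0 0 0 0" --pt "0.025 0.025 0 0 0 0" --pt "0.02 0.025 0 0 0 0" --fingers 1 --force 30

```text
time_s: 1.1
tcp_pos: [0.4915, -0.3398, 0.2192]
eef_rot: [179.4, -0.3, -166.8]
contact_force: [0.2, -0.0, -0.1]
gripper_width: 0.0132
```

>>> carry_out --pt "0.005 0.037 0 0 0 0.01" --pt "0.005 0.04 0 0 0 0.015" --pt "0.005 0.04 0 0 0 0.015" --pt "0.005 0.04 0 0 0 0.015" --pt "0.005 0.04 0 0 0 0.015" --pt "0.005 0.04 0 0 0 0.015" --pt "0.005 0.04 0 0 0 0.015" --pt "0.005 0.04 0 0 0 0.015" --pt "0.005 0.04 0 0 0 0.015" --pt "0.005 0.04 0 0 0 0.015" --pt "0.005 0.025 0 0 0 0.01" --pt "0.003 0.012 0 0 0 0"

```text
time_s: 2.1
tcp_pos: [0.5492, 0.1147, 0.2147]
eef_rot: [179.2, -0.6, -157.3]
contact_force: [0.8, -0.7, 0.2]
gripper_width: 0.0004
```

>>> carry_out --pt "0.002 -0.009 -0.01 0 0 0" --pt "0 0 -0.03 0 0 0" --pt "0 0 -0.03 0 0 0" --pt "0 0 -0.03 0 0 0" --pt "0 0 -0.02 0 0 0" --pt "0 0 -0.01 0 0 0" --pt "0 0 0 0 0 0"

```text
time_s: 2.68
tcp_pos: [0.5506, 0.1054, 0.0785]
eef_rot: [179.3, -0.6, -157.2]
contact_force: [0.8, -0.5, -0.3]
gripper_width: 0.0004
```

Run:
```python
from h import *
import cv2
a=r.capture("top")[90:230,105:245,::-1]; b=r.capture("scene")[120:240,320:460,::-1]
f=lambda x:cv2.resize(x,None,fx=2.8,fy=2.8,interpolation=cv2.INTER_CUBIC)
A=f(a);B=f(b);B=cv2.copyMakeBorder(B,0,A.shape[0]-B.shape[0],0,0,0)
cv2.imwrite("pics/p1.png",cv2.hconcat([A,B]))
s=r.get_state();print(s["tcp_pos"],s["eef_rot"],s["contact_force"])
```

```text
[0.55194739 0.10602165 0.08084699] [ 179.26437941   -0.43559007 -157.14048097] [-0.97289605 -0.10322768  0.19324385]
```

View pics/p1.png

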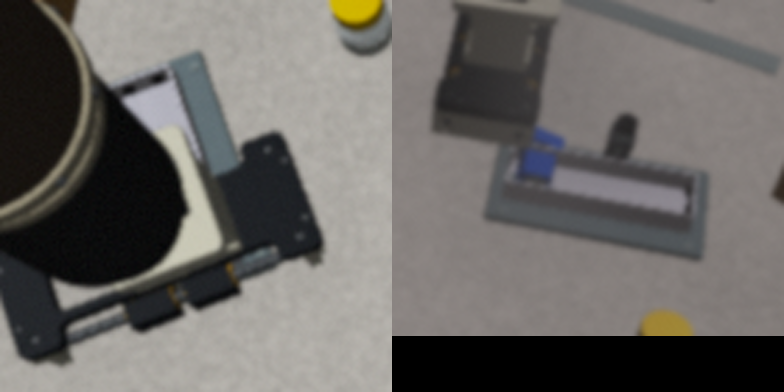

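>>> carry_out --pt "0 0 -0.014 0 0 0" --pt "0 0 -0.012 0 0 0" --pt "0 0 0 0 0 0" --pt "0.006 0.0024 0 0 0 0" --pt "0.006 0.0024 0 0 0 0" --pt "0 0 0 0 0 0"

```text
time_s: 3.28
tcp_pos: [0.5701, 0.1115, 0.0623]
eef_rot: [179.3, 0.2, -157.2]
contact_force: [0.4, -0.2, 0.8]
gripper_width: 0.0004
```

>>> carry_out --pt "0 0 -0.006 0 0 0" --pt "0 0 0 0 0 0" --pt "0.003 0.0012 0 0 0 0" --pt "0.003 0.0012 0 0 0 0" --pt "0.003 0.0012 0 0 0 0"

```text
time_s: 3.7
tcp_pos: [0.5756, 0.1133, 0.0571]
eef_rot: [179.3, -0.2, -157.2]
contact_force: [-6.2, -1.7, 6.1]
gripper_width: 0.0005
```

>>> carry_out --pt "0 0 0 0 0 0" --pt "0 0 0 0 0 0"

```text
time_s: 3.87
tcp_pos: [0.573, 0.112, 0.0568]
eef_rot: [179.3, -0.5, -157.3]
contact_force: [-5.5, -1.4, 4.4]
gripper_width: 0.0005
```

Run:
```python
from h import *
import cv2
a=r.capture("top")[90:230,105:245,::-1]; b=r.capture("scene")[120:240,320:460,::-1]
f=lambda x:cv2.resize(x,None,fx=2.8,fy=2.8,interpolation=cv2.INTER_CUBIC)
A=f(a);B=f(b);B=cv2.copyMakeBorder(B,0,A.shape[0]-B.shape[0],0,0,0)
cv2.imwrite("pics/p2.png",cv2.hconcat([A,B]))
for i in range(2):
  s=r.get_state();print(s["tcp_pos"],s["eef_rot"],s["contact_force"],s["moment"])
```

```text
[0.57269589 0.111952   0.05673671] [ 179.26796429   -0.53150578 -157.2723679 ] [-6.1765498  -1.51109664  3.60909787] [-0.48069852  2.01070597 -0.03084008]
[0.57269589 0.111952   0.05673671] [ 179.26796429   -0.53150578 -157.2723679 ] [-6.1765498  -1.51109664  3.60909787] [-0.48069852  2.01070597 -0.03084008]
```

View pics/p2.png

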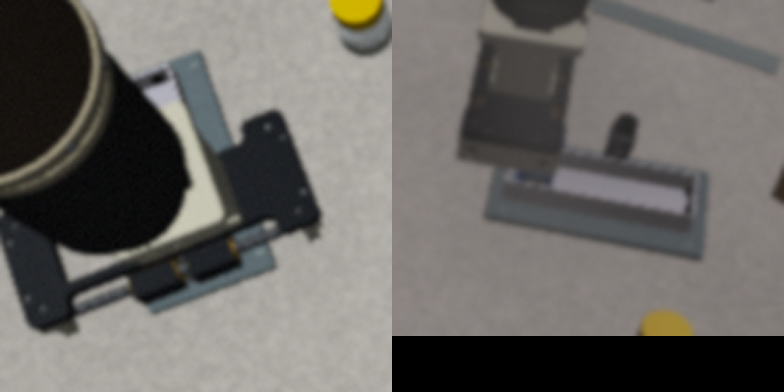

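>>> carry_out --pt "0.0075 0.003 0 0 0 0" --pt "0.0075 0.003 0 0 0 0" --pt "0.0075 0.003 0 0 0 0" --pt "0.0075 0.003 0 0 0 0" --pt "0.0075 0.003 0 0 0 0" --pt "0.0075 0.003 0 0 0 0"

```text
time_s: 4.47
tcp_pos: [0.6065, 0.1253, 0.0567]
eef_rot: [179.2, -1.8, -157.4]
contact_force: [-7.0, -2.2, 5.9]
gripper_width: 0.0004
```

>>> carry_out --pt "0.0075 0.003 0 0 -0.005 0" --pt "0.0075 0.003 0 0 -0.005 0" --pt "0.0075 0.003 0 0 -0.005 0" --pt "0.0075 0.003 0 0 -0.005 0" --pt "0.0075 0.003 0 0 -0.005 0" --pt "0.0075 0.003 0 0 -0.005 0" --pt "0.0075 0.003 0 0 -0.005 0"

```text
time_s: 5.05
tcp_pos: [0.643, 0.1396, 0.0565]
eef_rot: [180.0, -1.9, -157.5]
contact_force: [-8.6, -1.5, 6.9]
gripper_width: 0.0004
```

>>> carry_out --pt "0.0075 0.003 0 0 -0.005 0" --pt "0.0075 0.003 0 0 -0.005 0" --pt "0.0075 0.003 0 0 -0.005 0" --pt "0.004 0.0016 0 0 -0.003 0"

```text
time_s: 5.38
tcp_pos: [0.6615, 0.1468, 0.0564]
eef_rot: [-179.6, -1.9, -157.6]
contact_force: [-8.5, -2.4, 6.6]
gripper_width: 0.0006
```

>>> carry_out --pt "-0.004 -0.0016 0 0 0 0" --pt "-0.006 -0.0024 0 0 0 0" --pt "-0.008 -0.0032 0 0 0 0" --pt "-0.008 -0.0032 0 0 0 0" --pt "-0.008 -0.0032 0 0 0 0" --pt "0 0 0 0 0 0"

```text
time_s: 5.88
tcp_pos: [0.6234, 0.1316, 0.0561]
eef_rot: [-179.6, -2.1, -157.6]
contact_force: [0.0, -0.7, -0.6]
gripper_width: 0.0006
```

Contact is gone after retreating 41 mm, so the follower stayed behind. I'll lift straight up, back away and look.

>>> carry_out --pt "0 0 0.02 0 0 0" --pt "0 0 0.03 0 0 0" --pt "0 0 0.03 0 0 0" --pt "0 0 0.03 0 0 0" --pt "-0.01 -0.03 0.02 0 0 0" --pt "-0.01 -0.035 0 0 0 0" --pt "-0.01 -0.035 0 0 0 0" --pt "-0.01 -0.035 0 0 0 0" --pt "-0.01 -0.035 0 0 0 0" --pt "-0.01 -0.035 0 0 0 0" --pt "-0.01 -0.03 0 0 0 0" --pt "0 -0.02 0 0 0 0"

```text
time_s: 6.88
tcp_pos: [0.5512, -0.1286, 0.1951]
eef_rot: [-179.3, -1.5, -157.0]
contact_force: [0.3, -0.3, 0.3]
gripper_width: 0.0005
```

>>> carry_out --pt "-0.01 -0.03 0 0 0 0" --pt "-0.01 -0.035 0 0 0 0" --pt "-0.01 -0.035 0 0 0 0" --pt "-0.01 -0.03 0 0 0 0" --pt "0 -0.01 0 0 0 0" --pt "0 0 0 0 0 0"

```text
time_s: 7.38
tcp_pos: [0.509, -0.2789, 0.1973]
eef_rot: [-179.1, -1.2, -157.2]
contact_force: [0.3, 0.0, -0.1]
gripper_width: 0.0009
```

Run:
```python
from h import *
import cv2
t=r.capture("top")[:,:,::-1];s=r.capture("scene")[:,:,::-1]
cv2.imwrite("pics/t3.png",t);cv2.imwrite("pics/s3.png",s)
f=lambda x:cv2.resize(x,(392,392),interpolation=cv2.INTER_CUBIC)
cv2.imwrite("pics/p3.png",cv2.hconcat([f(t[100:212,113:225]),f(s[130:240,340:450])]))
s=r.get_state();print(s["tcp_pos"],s["contact_force"])
```

```text
[ 0.50932626 -0.27713241  0.19728181] [ 0.29099907 -0.0039005   0.1741827 ]
```

View pics/p3.png

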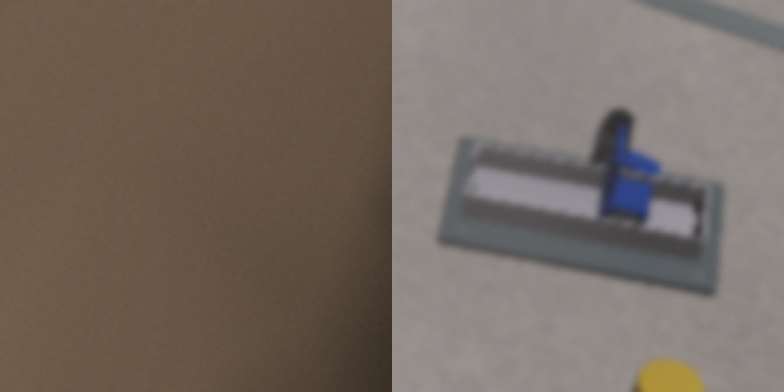

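View pics/t3.png

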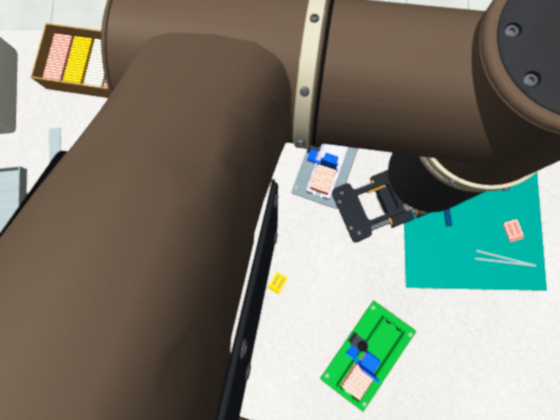

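Run:
```python
from h import *
c,s=np.cos(np.radians(22.2)),np.sin(np.radians(22.2))
a=plane("scene",404.2,163.3,.081);b=plane("scene",(178.5)/6-.5+340,112.5/6-.5+140,.081)
print(a,b,(a-b)@[c,s,0])
print(r.get_state()["time_s"])
```

```text
[0.65018799 0.17504612 0.081     ] [0.57449105 0.14039408 0.081     ] 0.08317853026121266
7.4833
```

View pics/s3.png

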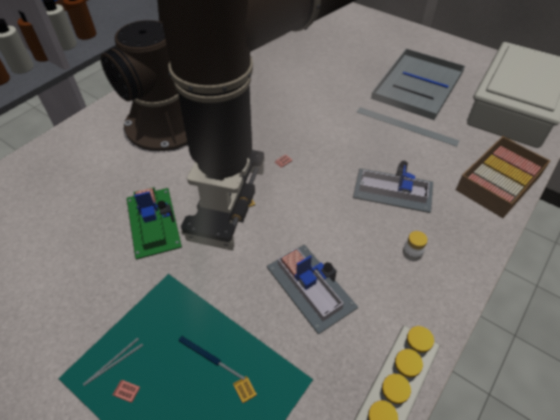

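The follower measures 83 mm from home, which matches the 85 mm lock point within image accuracy. It has stayed there for over 1.5 s with nothing touching it. The other objects look unmoved in this view, so I'm handing in.

```bash
python3 -c "
from plant import r
print(r.close_job())"
```

```text
the job is handed in; nothing more can be done
None
```

The empty feeder's follower is locked behind its stop pin. I pushed its blue tab about 95 mm back with the closed fingertips, without gripping it. I then backed off, lifted clear and handed the job in at about 7.5 s.

- **Lock:** contact force fell to about zero as I backed off. About 1.5 s later the scene camera showed the tab about 83 mm from home. That agrees with the 85 mm lock point to within image accuracy, and a follower that had not locked would have run home.
- **Forces:** the highest reading was about 11 N. That includes an unexpected upward part of 4–7 N while pushing, which I took to be friction on the tab face.
- **Other objects:** the loaded feeder, pot, handle and pink cassette look unmoved in the last scene picture. The yellow cassette is partly hidden there but shows in the top view.
- **Failed check:** in the last top-camera picture the arm blocked the view of the empty feeder. The locked position therefore rests on the scene camera and the force reading only, and I did not measure the pin's height.

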